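# Clamp a capacitor in a cam-lever jig

### The arm

A 6-joint arm with a two-finger parallel gripper is mounted at the origin on a cart in front of the work surface, level with it; the furniture and walls round the work are solid. World frame = base frame: x ahead of the robot, y to its left, z up, the work surface at z = 0. Lengths are in m, angles in rad, forces in N, time in s.
With the tool pointing down it reaches from about 0.325 to 0.775 m from the base axis. Payload 5.5 kg.
Tool frame: the origin (TCP) lies midway between the tips of the shut fingers; the grasp point (between the pads) lies 19 mm behind it (r.pinch_z is the distance from the TCP to the grasp point, in m); z points along the fingers, y is the line along which they close (so a half turn about z gives the same grasp; the last joint's range is limited). The gripper opens to 85 mm and grips with 20 to 120 N. Pads are 22 mm wide; open, the fingers measure 114 mm over their backs; the gripper's body (76 mm by 85 mm) begins 54 mm behind the grasp point. The pads swing forward as they close: fully open they stand 13 mm farther back than shut.
Start: joints at [-1.287, 0.091, 1.231, -0, 1.82, -0.057], TCP at [0.201, -0.566, 0.231] pointing down, gripper open.
Joint ranges: [-2.87, 2.87], [-0.86, 2.18], [0.17, 2.46], [-1.51, 4.65], [0.06, 2.69], [-2.65, 2.65]. Speed limits (rad/s): [2.57, 2.57, 3.01, 3.14, 3.14, 3.14].

### API

Orientations are given as a unit quaternion [x, y, z, w].
In Python, from cell import state, viewer, r, nets gives the robot as it stands. The module is installed in compiled form; this text tells all that it offers.
- The arm moves only by the shell command python3 -m pendant 'ROWS' [FORCE]. ROWS is text: rows parted by semicolons, each of 7 numbers parted by spaces: the opening, from 0 (shut) to 1 (fully open), then the shift along the tool's x, y, z in mm, then the turn, a rotation vector about the tool's x, y, z in rad. In form: claw tx ty tz rx ry rz; .... A call has 1 to 20 rows; each row shifts and turns the commanded pose from where the row before left it, along the tool's axes as they then stand; what a row does not reach is not made up. A row lasts 1/10 s, in which the tool goes at most 50 mm and 8.59 degrees, less where a joint would pass 70% of its speed; a pose out of reach is approached as far as the arm can. A call with a gripper value outside its range is refused whole. The fingers move at their own pace and stop on an object; FORCE is the grip in N (left out, the last holds). Time passes only in rows, so rows that do not move let the fingers close. It gives the time, the measured TCP pose, the force, the opening and the grip force at its end, in the units of the state.
- state(): the state, without advancing time (a new reading comes with each control period).
- viewer.camera(name): name is "scene" or "top" or "wrist"; returns (picture, depth): 480x640x3 uint8, red, green, blue; 480x640 float32, m along the optical axis (not along the pixel's ray), 0 where there is no reading.
- viewer.camera_model(name): a dict with "camera_matrix" (3x3 intrinsics, pixels), "rvec" (rotation vector, rad) and "tvec" (3), from world to camera coordinates, as OpenCV has them; the wrist camera has in their place "mount" (4x4, takes a point from camera to tool coordinates, whose origin is the TCP and whose axes are the flange's). Camera axes: x right, y down, z forward; pixel columns grow to the right and rows downward; lengths in m; the calibration is good to about 2 mm. A picture is of the moment at which its call begins: read the wrist's pose just before it. camera_model takes no time and is no camera call.
- r.close_job(): hands the job in; it is judged then, once.
Trained networks look in the newest picture that a camera, given by its name, has taken for a name from the list of things; names that differ only in an ending like _2 or _b are one class to them, and where a whole thing is asked for, a point or a joint stands for the part that bears it (a point fixed in the world has none). Each returns a list of dicts, best first, with "p" (0 to 1); they miss things now and then, are a little off and sometimes report something else, mostly with a low value. They report only what shows in the picture. A call takes as long as a camera call. They do not tell look-alikes from the thing itself.
- nets.cut_out(camera, name): "region" (480x640 bool, what is visible of it) and "position" ([column, row] in pixels, amid what is visible of it).
- nets.tip_of(camera, name): "position" ([column, row] in pixels: a listed point, or the origin of a listed thing).
The state is a dict: "t": time; "joint_positions": joint angles; "joint_velocities": joint speeds; "joint_efforts": joint torques, N m; "tcp_pos": TCP position; "tool_rot": TCP orientation; "ft_force": force on the tool from outside, world axes, zero at the start; "moment": the same for the moment, N m; "gripper_width": finger opening in m; "finger_force": force on a finger pad.
Only numpy, scipy, OpenCV 4.12 (cv2) and the standard library are available. Lean on these libraries where they do the work, as an engineer would, in place of code of your own. Each camera call takes 0.05 s, during which the arm holds its last target. There are 200 camera calls.

### The job

Stand the thicker of the two blue capacitors upright in the nest of the holding jig and let go of it. Slide the jig's carriage up until its rubber pad bears lightly on the can and the can is snug in the V-stop, then throw the cam lever over centre so that it snaps shut and holds the can clamped. Do not crush the can, and leave the other capacitor, the cup and the round tub where they are.

Things in the scene. Friction and masses are not known exactly. Their poses are not given: they have to be found in the camera images.
- jig: Quick-release holding jig fixed to the desk: aluminium bed 245 x 76 mm, top 16 mm above the desk, x = -137 to +107 mm. Origin on the desk under the rail; z up, x along the rail from carriage to V-stop. The steel V-stop (90 degree V open to -x, 50 mm wide, rises 40 mm) is fixed at a setting that is NOT measured: a seated 30 mm can has its axis at y = 0, x = +30 to +60 mm. Find it by feel or sight.
- nest (a point): Where to stand the can: on the bed's top (z = 16 mm), on the rail line, at x = +12 mm of the jig, between the pad and the V-stop, with at least 10 mm free ahead and behind a 30 mm can. It is a free spot on the flat bed, not a socket.
- can_center (a point): The thicker capacitor, a plain blue can 30 mm in diameter and 50 mm high (two thin soft wire leads stick up 13 mm more), standing upright, about 30 g. The point is the centre of the can, 25 mm above its underside; z along the can. Squeezed by the pad with more than 18 N the can is crushed.
- capacitor_1: The thinner capacitor, 25 mm in diameter, about 45 mm high without leads: to be left standing. Origin at the centre of its underside.
- coffee_cup: Patterned coffee cup, 78 mm across, 68 mm high, to be left alone. Origin at the centre of its underside.
- tub_round_1: Round clear tub with a lid, 68 mm across, 40 mm high, to be left alone. Origin at the centre of its underside.
- carriage (a joint): Position of the carriage along the jig's +x, in m, 0 (fully back) to 0.080. It has stiff friction, about 14 N to move it, and stays where it is left. It carries the grip block, lever and pad.
- carriage_grip (a point): Centre of the steel grip block on top of the carriage: 24 mm across (jig y) by 24 mm long (jig x), z = 48 to 82 mm above the desk; the point is 64 mm above the desk. The fingers fit at its two y sides; push it along the jig's +x.
- pad: Rubber-faced pad in front of the carriage, 26 mm wide, 28 mm high; origin at the middle of its face, 38 mm above the desk, x towards the V-stop. With the carriage at 0 and the lever open, its face is at x = -24 mm of the jig. It is sprung: about 2 N per mm, 6 mm until it bottoms hard.
- lever (a joint): Cam lever angle, rad, about its vertical pivot: 0 open (arm 125 degrees counter-clockwise from jig +x: back left), 1.9 shut at its stop (back right); closes counter-clockwise from above. Dead centre 1.45: before it springs back to 0, beyond it snaps to 1.9 by itself. Up to about 8 N at the handle. Closing advances the pad 3 mm (3.4 at centre), so the pad must already bear on a can snug in the V.
- lever_pivot (a point): The lever's pivot axis, on the carriage, 42 mm behind the grip block's centre; the point is 54 mm above the desk.
- lever_handle (a point): Centre of the lever's upright black handle, a round post 16 mm in diameter, z = 56 to 96 mm above the desk, 85 mm from the pivot; the point is 76 mm above the desk. Arm and cam lie at z = 50 to 59 mm.
Mind the look-alikes: they are no part of the job. Leave any green look-alike of the part that bears can_center alone.

How it is judged:
By the outcome, as a careful person would: the job done as asked, in the order asked, and still so for the second after the job is handed in, with the robot touching nothing.
It also fails if it takes over 72 s, if anything falls off the work surface, if the arm or the gripper's body presses on something with over 40 N, if the wrist force passes 120 N, or if a joint passes its speed limit or range.

## Working session

There is one attempt and no reset: what is moved stays moved. The work goes in short steps, Python scripts to look and compute and a shell command to move; the robot and the scene stay as the last step left them, time stands still between calls to the robot, and variables do not carry over. Pictures are saved under pics/ and viewed, at most 10 in all, crops included, and the job is handed in when it is done.

```bash
mkdir -p pics; cat > h.py <<'E'
import numpy as np, cv2
from cell import state, viewer, r, nets
from scipy.spatial.transform import Rotation as R
def pose():
    s=state(); T=np.eye(4); T[:3,:3]=R.from_quat(s['tool_rot']).as_matrix(); T[:3,3]=s['tcp_pos']; return T
def cam2world(name,T=None):
    m=viewer.camera_model(name)
    if 'mount' in m: return np.array(m['camera_matrix']),(pose() if T is None else T)@np.array(m['mount'])
    W=np.eye(4); W[:3,:3]=cv2.Rodrigues(np.array(m['rvec'],float))[0]; W[:3,3]=np.ravel(m['tvec']); return np.array(m['camera_matrix']),np.linalg.inv(W)
def px2w(name,px,z=None,d=None,T=None):
    K,C=cam2world(name,T); ray=np.linalg.inv(K)@[px[0],px[1],1.]
    if d is None:
        w=C[:3,:3]@ray; d=(z-C[2,3])/w[2]
    return (C@np.r_[ray*d,1])[:3]
def cloud(name,depth,T=None):
    K,C=cam2world(name,T); v,u=np.indices(depth.shape)
    P=np.stack([(u-K[0,2])/K[0,0]*depth,(v-K[1,2])/K[1,1]*depth,depth],-1)
    return P@C[:3,:3].T+C[:3,3]
def shot(name,fn):
    T=pose(); im,d=viewer.camera(name); cv2.imwrite('pics/'+fn,im[...,::-1]); return im,d,T
E
python3 - <<'E'
from h import *
np.set_printoptions(precision=4,suppress=True)
s=state();print(s['t'],s['tcp_pos'],s['tool_rot'],s['ft_force'],s['gripper_width'],r.pinch_z)
for c in ['top','scene']:
    im,d,T=shot(c,c+'0.png'); P=cloud(c,d)
    for n in ['can_center','capacitor_1','coffee_cup','tub_round_1','jig','pad','carriage_grip','lever_pivot','lever_handle']:
        for o in nets.cut_out(c,n)[:3]:
            Q=P[o['region']&(d>0)]
            print(c,n,round(o['p'],2),np.round(o['position']),Q.min(0) if len(Q) else '',Q.max(0) if len(Q) else '')
    for n,z in [('carriage_grip',.064),('lever_pivot',.054),('lever_handle',.076),('pad',.038),('jig',0),('can_center',.025),('capacitor_1',0)]:
        for o in nets.tip_of(c,n)[:2]: print(c,'tip',n,round(o['p'],2),np.round(o['position']),px2w(c,o['position'],z))
print(state()['t'])
E
```

```text
0.0 [ 0.2005 -0.5652  0.2301] [ 0.9855  0.1696 -0.0001 -0.001 ] [0.3478 0.7883 0.1985] 0.08543325737421806 0.0187
top can_center 0.79 [169. 275.] [ 0.4787  0.3218 -0.0031] [0.5078 0.3508 0.0624]
top can_center 0.73 [203. 293.] [0.4457 0.2542 0.0042] [0.4729 0.2817 0.0619]
top can_center 0.65 [183. 329.] [ 0.3626  0.2832 -0.0028] [0.3986 0.327  0.0625]
top capacitor_1 0.55 [242. 160.] [ 0.6783  0.1529 -0.0053] [0.777  0.2403 0.0716]
top capacitor_1 0.52 [452. 277.] [ 0.4828 -0.2374 -0.0001] [ 0.5075 -0.2134  0.0566]
top capacitor_1 0.51 [307. 279.] [ 0.4568  0.0182 -0.0037] [0.5183 0.1133 0.0984]
top coffee_cup 0.57 [241. 162.] [0.6783 0.1529 0.0206] [0.7555 0.2299 0.0716]
top coffee_cup 0.21 [453. 278.] [ 0.4828 -0.2374 -0.0001] [ 0.5075 -0.2134  0.0566]
top tub_round_1 0.81 [441. 208.] [ 0.6071 -0.2483 -0.0036] [ 0.6792 -0.1707  0.0453]
top jig 0.81 [326. 236.] [ 0.4568 -0.0271 -0.0044] [0.7122 0.1133 0.0984]
top pad 0.43 [328. 235.] [0.5713 0.0142 0.0471] [0.5814 0.034  0.0564]
top pad 0.38 [200. 288.] [ 0.4443  0.2542 -0.0047] [0.4743 0.2948 0.0638]
top carriage_grip 0.71 [324. 26
[... 1511 characters left out ...]
] [0.4569 0.0109 0.0112] [0.5829 0.1166 0.0988]
scene lever_pivot 0.56 [337. 260.] [0.4575 0.0123 0.0112] [0.5815 0.1154 0.0988]
scene lever_handle 0.6 [332. 273.] [ 0.4569  0.0226 -0.003 ] [0.5207 0.1165 0.0988]
scene tip carriage_grip 0.78 [334. 240.] [0.5495 0.0359 0.064 ]
scene tip lever_pivot 0.92 [345. 256.] [0.5099 0.0314 0.054 ]
scene tip lever_handle 0.67 [322. 281.] [0.4621 0.1093 0.076 ]
scene tip pad 0.45 [330. 238.] [0.5789 0.0271 0.038 ]
scene tip jig 0.67 [326. 239.] [0.6094 0.0195 0.    ]
scene tip can_center 0.79 [200. 338.] [0.4884 0.3435 0.025 ]
scene tip can_center 0.71 [244. 377.] [0.382  0.3041 0.025 ]
scene tip capacitor_1 0.53 [447. 236.] [ 0.4922 -0.2173  0.    ]
1.7
```

View pics/top0.png

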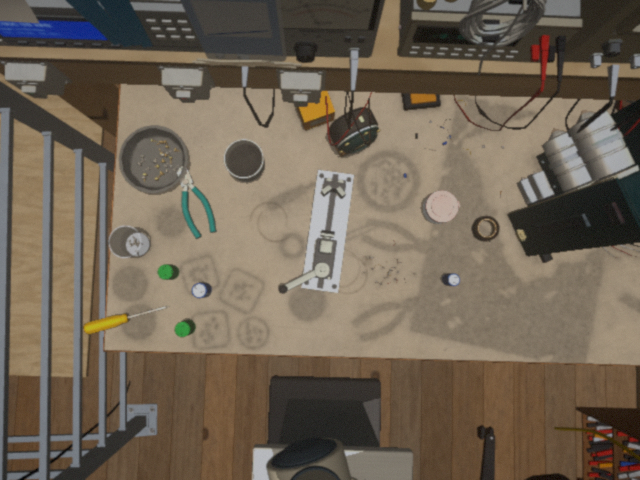

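View pics/scene0.png

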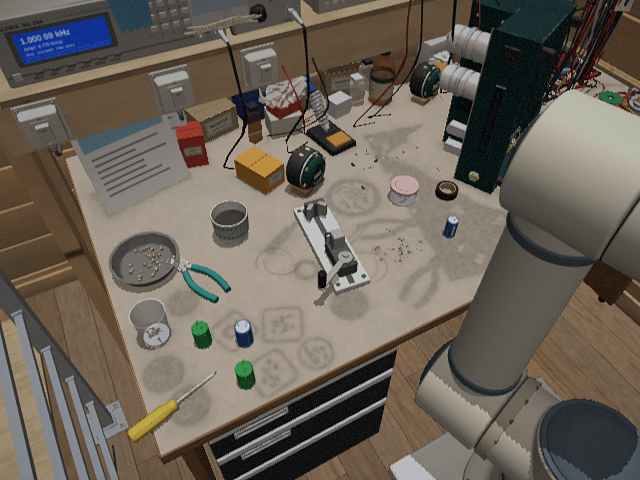

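The top view shows the thick blue can at (201,290), greens at (167,272) and (184,329), thin blue at (452,279), and the jig from (320,290) to (335,172) with the lever open at (283,290).

```bash
python3 - <<'E'
from h import *
np.set_printoptions(precision=4,suppress=True)
for c in ['top','scene']:
    im,d,T=shot(c,c+'1.png'); P=cloud(c,d); ok=d>0
    X=P[...,0];Y=P[...,1];Z=P[...,2]
    m=ok&(abs(X-.59)<.16)&(abs(Y-.025)<.08)&(abs(Z-.016)<.004)&(im.min(-1)>120)
    (cx,cy),(w,h),a=cv2.minAreaRect(P[m][:,:2].astype(np.float32)*1000)
    print(c,'bed',cx,cy,w,h,a,m.sum())
    # PCA of bed
    q=P[m][:,:2]; e=np.linalg.eigh(np.cov(q.T))[1][:,1]; print('pca deg',np.degrees(np.arctan2(e[1],e[0])))
    for n,(x,y),rad,z0,z1 in [('can',(.459,.27),.028,.045,.054),('cap1',(.495,-.224),.03,.04,.05),('grip',(.549,.03),.03,.078,.086),('handle',(.464,.106),.03,.09,.1),('vstop',(.68,.02),.05,.05,.06)]:
        k=ok&(np.hypot(X-x,Y-y)<rad)&(Z>z0)&(Z<z1)
        if k.sum()>3: print(n,k.sum(),P[k].min(0),P[k].max(0),cv2.minAreaRect(P[k][:,:2].astype(np.float32)*1000))
E
```

```text
top bed 586.6386108398438 22.548095703125 75.99249267578125 244.9658203125 83.78194427490234 2719
pca deg 174.8681338398203
can 181 [0.4456 0.2545 0.0453] [0.473  0.2828 0.054 ] ((459.3131103515625, 268.59075927734375), (27.06453514099121, 28.173471450805664), 1.6731290817260742)
cap1 132 [ 0.483  -0.2381  0.04  ] [ 0.5066 -0.2138  0.0496] ((494.49859619140625, -225.45413208007812), (24.21037483215332, 23.546710968017578), 49.27874755859375)
grip 155 [0.5367 0.0147 0.0781] [0.5613 0.0392 0.0857] ((549.1290283203125, 26.590187072753906), (23.882577896118164, 23.724945068359375), 83.55669403076172)
handle 56 [0.4592 0.0982 0.092 ] [0.474  0.1134 0.0995] ((467.14569091796875, 105.33305358886719), (13.182076454162598, 14.113429069519043), 46.681793212890625)
vstop 235 [ 0.6509 -0.009   0.05  ] [0.6804 0.0383 0.06  ] ((666.265625, 13.949352264404297), (47.52073287963867, 27.021724700927734), 84.17118835449219)
scene bed 587.144775390625 25.094493865966797 76.86751556396484 246.23684692382812 83.76768493652344 1428
pca deg 176.6108138769816
can 206 [0.4425 0.2574 0.0455] [0.4735 0.2868 0.0535] ((458.10272216796875, 272.27972412109375), (30.2551326751709, 28.643171310424805), 13.194265365600586)
cap1 89 [ 0.4803 -0.236   0.0403] [ 0.5067 -0.2109  0.0488] ((493.2454528808594, -222.99728393554688), (23.489410400390625, 24.818401336669922), 50.091453552246094)
grip 114 [0.5357 0.0179 0.0783] [0.5601 0.0427 0.0852] ((548.031005859375, 30.179563522338867), (24.57030487060547, 24.650575637817383), 88.07825469970703)
handle 55 [0.4588 0.1015 0.0901] [0.4731 0.1161 0.0984] ((465.40057373046875, 108.62849426269531), (13.38428020477295, 14.63301944732666), 12.240813255310059)
vstop 172 [ 0.65   -0.0059  0.0502] [0.681  0.0417 0.0592] ((666.3974609375, 17.526588439941406), (46.77643585205078, 29.776216506958008), 84.22913360595703)
```

```bash
python3 -m pendant '0.65 0 0 0 0 0 0.15;0.65 0 0 0 0 0 0.15;0.65 0 0 0 0 0 0.15;0.65 9 -48 0 0 0 0;0.65 9 -48 0 0 0 0;0.65 9 -48 0 0 0 0;0.65 9 -48 0 0 0 0;0.65 9 -48 0 0 0 0;0.65 9 -48 0 0 0 0;0.65 9 -48 0 0 0 0;0.65 9 -48 0 0 0 0;0.65 9 -48 0 0 0 0;0.65 9 -48 0 0 0 0;0.65 9 -48 0 0 0 0;0.65 9 -48 0 0 0 0;0.65 9 -48 0 0 0 0;0.65 9 -48 0 0 0 0;0.65 9 -48 0 0 0 0;0.65 9 -48 0 0 0 0;0.65 9 -48 0 0 0 0' 25
cat >> h.py <<'E'
np.set_printoptions(precision=4,suppress=True)
def delta(target):
    "shift in tool axes, mm, to world target"
    T=pose(); return T[:3,:3].T@(np.array(target)-T[:3,3])*1000
E
python3 - <<'E'
from h import *
im,d,T=shot('wrist','w0.png')
print(state()['t'],T,state()['joint_positions'])
P=cloud('wrist',d,T);X,Y,Z=P[...,0],P[...,1],P[...,2]
k=(d>0)&(np.hypot(X-.459,Y-.27)<.03)&(Z>.045)&(Z<.055)
if k.sum()>3: print(k.sum(),cv2.minAreaRect(P[k][:,:2].astype(np.float32)*1000),cv2.minEnclosingCircle(P[k][:,:2].astype(np.float32)*1000))
print(delta([.4587,.2705,.03]))
E
```

```text
t: 3.8
tcp_pos: [0.4417, 0.2313, 0.2315]
tool_rot: [0.999, -0.054, 0.0, -0.0]
ft_force: [0.8, -0.8, 0.5]
gripper_width: 0.0555
finger_force: 0.0
3.85 [[ 0.9941 -0.1084  0.0009  0.4417]
 [-0.1084 -0.9941  0.0002  0.2313]
 [ 0.0009 -0.0003 -1.      0.2315]
 [ 0.      0.      0.      1.    ]] [ 0.4212 -0.1733  1.4918  0.0042  1.8236  2.0975]
954 ((458.0497131347656, 268.2998962402344), (29.12855339050293, 29.797327041625977), 81.0383071899414) ((458.09783935546875, 268.5159912109375), 15.060206413269043)
[ 13.2784 -34.4076 199.137 ]
```

View pics/w0.png

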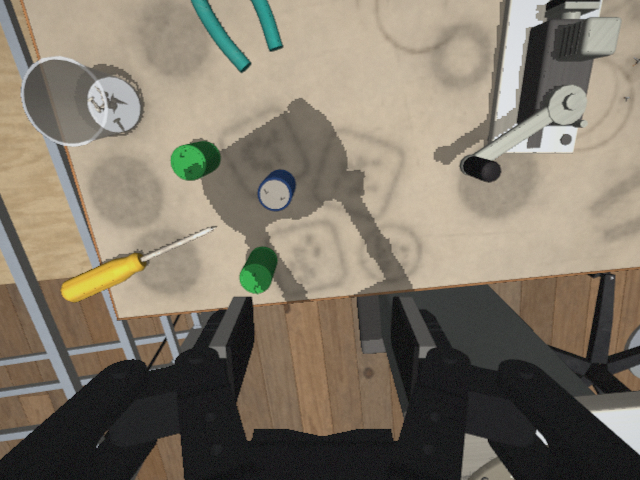

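Wrist view: blue can at (276,190), clear of the green ones at (192,161) and (258,270); path down is free.

```bash
python3 -c "
from h import *
print(delta([.4583,.2692,.012]),state()['tcp_pos'],state()['t'])"
```

```text
[ 13.062  -33.0152 217.1332] [0.4423 0.237  0.2291] 3.85
```

```bash
python3 -m pendant '0.65 13 -33 0 0 0 0;0.65 0 0 40 0 0 0;0.65 0 0 40 0 0 0;0.65 0 0 40 0 0 0;0.65 0 0 10 0 0 0;0.65 0 0 0 0 0 0;0.65 0 0 0 0 0 0'; python3 -c "
from h import *
print(delta([.4583,.2692,.012]))"
```

```text
t: 4.55
tcp_pos: [0.459, 0.2607, 0.1037]
tool_rot: [0.999, -0.055, 0.001, -0.001]
ft_force: [0.4, 0.2, 1.0]
gripper_width: 0.0557
finger_force: 0.0
[-1.889  -8.2379 91.7065]
```

```bash
python3 -m pendant '0.65 -2 -8 30 0 0 0;0.65 0 0 30 0 0 0;0.65 0 0 22 0 0 0;0.65 0 0 9 0 0 0;0.65 0 0 0 0 0 0'; python3 -c "
from h import *
print(delta([.4583,.2692,.012]))"
```

```text
t: 5.05
tcp_pos: [0.4574, 0.2687, 0.0112]
tool_rot: [0.999, -0.055, 0.0, -0.0]
ft_force: [-0.7, 0.5, -0.4]
gripper_width: 0.0557
finger_force: 0.0
[ 0.7955 -0.6314 -0.8208]
```

```bash
python3 -m pendant '0.2 0 0 0 0 0 0;0.2 0 0 0 0 0 0;0.2 0 0 0 0 0 0;0.2 0 0 0 0 0 0;0.2 0 0 0 0 0 0;0.2 0 0 -20 0 0 0;0.2 0 0 -40 0 0 0;0.2 0 0 -40 0 0 0;0.2 0 0 -10 0 0 0;0.2 0 0 0 0 0 0' 22; python3 - <<'E'
from h import *
im,d,T=shot('wrist','w1.png')
print(delta([.6137,.0210,.140]),pose()[:3,3])
E
```

```text
t: 6.05
tcp_pos: [0.4583, 0.2692, 0.1234]
tool_rot: [0.999, -0.055, 0.002, -0.001]
ft_force: [-0.4, 0.1, 0.1]
gripper_width: 0.0294
finger_force: 22.1
[182.4991 229.1355 -19.1376] [0.4573 0.2687 0.1208]
```

View pics/w1.png

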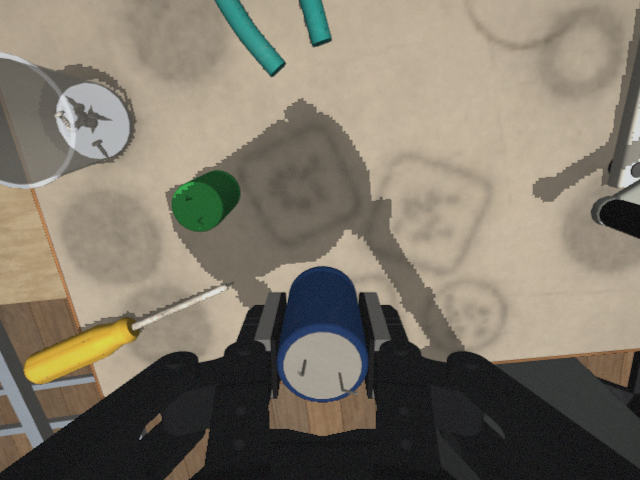

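The can is held upright between the pads (322,330).

```bash
python3 -m pendant '0.2 20 20 -20 0 0 0;0.2 27 35 0 0 0 0;0.2 27 35 0 0 0 0;0.2 27 35 0 0 0 0;0.2 27 35 0 0 0 0;0.2 27 35 0 0 0 0;0.2 20 25 0 0 0 0;0.2 7 9 0 0 0 0;0.2 0 0 0 0 0 0;0.2 0 0 0 0 0 0'; python3 -c "
from h import *
print(delta([.6137,.0210,.0272]))"
```

```text
t: 7.1
tcp_pos: [0.6121, 0.022, 0.1388]
tool_rot: [0.999, -0.054, -0.001, -0.0]
ft_force: [0.3, 0.9, -0.3]
gripper_width: 0.029
finger_force: 22.1
[  2.0422   0.8737 111.6388]
```

```bash
python3 -m pendant '0.2 2 1 30 0 0 0;0.2 0 0 35 0 0 0;0.2 0 0 25 0 0 0;0.2 0 0 14 0 0 0;0.2 0 0 4 0 0 0;0.2 0 0 0 0 0 0;0.2 0 0 0 0 0 0'; python3 - <<'E'
from h import *
im,d,T=shot('scene','s2.png'); cv2.imwrite('pics/s2c.png',cv2.resize(im[180:300,270:430,::-1],None,fx=4,fy=4))
print(delta([.6137,.0210,.0272]),state()['ft_force'])
E
```

```text
t: 7.8
tcp_pos: [0.6158, 0.0202, 0.0343]
tool_rot: [0.999, -0.054, 0.001, -0.0]
ft_force: [-0.1, 0.2, -0.1]
gripper_width: 0.0291
finger_force: 22.1
[-2.3112 -0.715   7.2104] [ 0.2702  0.2723 -0.1404]
```

View pics/s2c.png

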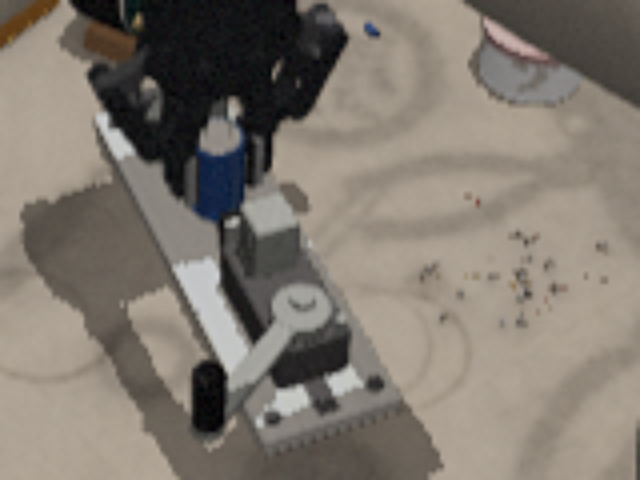

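The can hangs just over the bed on the rail line, ahead of the pad. Lowering gently.

```bash
python3 -m pendant '0.2 -1 0 3 0 0 0;0.2 0 0 2 0 0 0;0.2 0 0 1 0 0 0;0.2 0 0 0 0 0 0'; python3 -m pendant '0.2 0 0 1 0 0 0;0.2 0 0 0 0 0 0'
```

```text
t: 8.25
tcp_pos: [0.6144, 0.0199, 0.0288]
tool_rot: [0.999, -0.055, 0.001, -0.0]
ft_force: [-4.2, -0.1, 10.7]
gripper_width: 0.0293
finger_force: 23.0
t: 8.45
tcp_pos: [0.6145, 0.0199, 0.0288]
tool_rot: [0.999, -0.055, 0.001, -0.0]
ft_force: [-7.3, 0.9, 14.0]
gripper_width: 0.0294
finger_force: 23.4
```

```bash
python3 -m pendant '0.2 0 0 -1 0 0 0;0.2 0 0 -0.7 0 0 0;0.5 0 0 0 0 0 0;0.6 0 0 0 0 0 0;0.6 0 0 0 0 0 0;0.6 0 0 0 0 0 0;0.6 0 0 -20 0 0 0;0.6 0 0 -35 0 0 0;0.6 0 0 -40 0 0 0;0.6 0 0 -15 0 0 0;0.6 -20 0 0 0 0 0;0.6 -40 0 0 0 0 0;0.6 -40 0 0 0 0 0;0.6 -20 0 0 0 0 0;0.6 0 0 0 0 0 0;0.6 0 0 0 0 0 0;0.6 0 0 0 0 0 0'; python3 - <<'E'
from h import *
im,d,T=shot('wrist','w3.png'); P=cloud('wrist',d,T)
X,Y,Z=P[...,0],P[...,1],P[...,2]
o=np.array([.6018,.0223]);u=np.array([.9941,-.1084]);v=np.array([.1084,.9941])
q=P[...,:2]-o; a=q@u; b=q@v
def rep(n,k):
    if k.sum()>3: print(n,k.sum(),'jig x',a[k].min(),a[k].max(),'y',b[k].min(),b[k].max(),'z',np.median(Z[k]))
ok=d>0
blue=ok&(im[...,2]>1.5*im[...,0].astype(float))&(abs(b)<.04)&(a>-.02)&(a<.06)
rep('blue',blue)
rep('cantop',ok&(Z>.062)&(Z<.070)&(a>-.01)&(a<.035)&(abs(b)<.03))
rep('vstop',ok&(Z>.052)&(Z<.059)&(a>.035)&(a<.1)&(abs(b)<.03))
rep('griptop',ok&(Z>.078)&(Z<.086)&(a<-.03)&(a>-.08)&(abs(b)<.03))
print(delta([.6018-.0535*.9941,.0223+.0535*.1084+.0003,.060]),state()['t'],state()['ft_force'])
E
```

```text
t: 10.15
tcp_pos: [0.4953, 0.0329, 0.1367]
tool_rot: [0.999, -0.055, 0.0, 0.0]
ft_force: [0.1, -0.9, 0.5]
gripper_width: 0.0513
finger_force: 0.0
blue 1017 jig x -0.002658440202528443 0.03428356600740527 y -0.017203429678251416 0.012845358527590497 z 0.06516648351817425
cantop 2857 jig x -0.002549110295995389 0.02315235282258067 y -0.017684877695120716 0.011718060435664526 z 0.0662327014016035
griptop 2201 jig x -0.06544356053568308 -0.041406089273470975 y -0.014569257262082119 0.009373207589989782 z 0.08172524384260033
[53.5537 -1.4054 76.6263] 10.2 [0.2239 0.8519 0.1806]
```

View pics/w3.png

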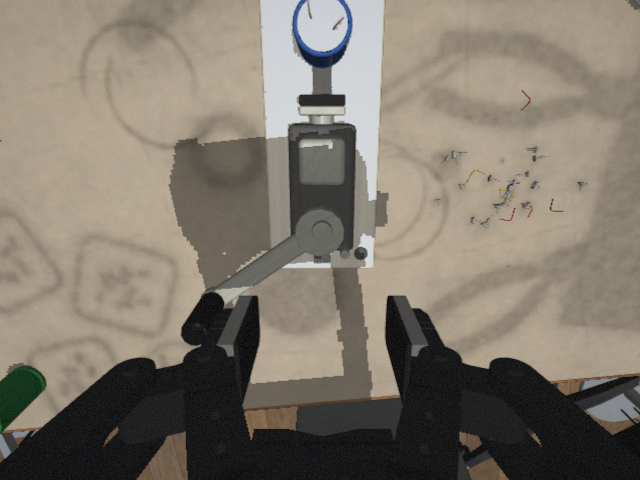

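The can stands alone at (322,25), upright; pad, grip block (320,160) and lever (320,230)-(205,310) show clear. Everything seems offset alike, so the can is in line with the rail.

```bash
python3 -m pendant '0.6 27 0 0 0 0 0;0.6 27 0 20 0 0 0;0.6 0 0 35 0 0 0;0.6 0 0 20 0 0 0;0.6 0 0 0 0 0 0;0.6 0 0 0 0 0 0;0.6 0 0 0 0 0 0'; python3 -c "
from h import *
print(delta([.6018-.0525*.9941,.0223+.0525*.1084-.0009,.054]))"
```

```text
t: 10.9
tcp_pos: [0.5494, 0.0271, 0.0639]
tool_rot: [0.999, -0.055, 0.001, -0.0]
ft_force: [-0.0, 0.8, 0.7]
gripper_width: 0.0512
finger_force: 0.0
[ 0.1688 -0.0237  9.8677]
```

```bash
python3 -m pendant '0.6 0 0 7 0 0 0;0.6 0 0 2 0 0 0;0.15 0 0 0 0 0 0;0.15 0 0 0 0 0 0;0.15 0 0 0 0 0 0;0.15 0 0 0 0 0 0;0.15 0 0 0 0 0 0' 60
```

```text
t: 11.6
tcp_pos: [0.5482, 0.0273, 0.0534]
tool_rot: [0.999, -0.055, 0.0, -0.0]
ft_force: [-1.5, 1.0, 2.8]
gripper_width: 0.0232
finger_force: 61.4
```

```bash
python3 -m pendant '0.15 4 0 0 0 0 0;0.15 6 0 0 0 0 0;0.15 6 0 0 0 0 0;0.15 4 0 0 0 0 0;0.15 3 0 0 0 0 0;0.15 3 0 0 0 0 0;0.15 3 0 0 0 0 0;0.15 3 0 0 0 0 0;0.15 3 0 0 0 0 0;0.15 3 0 0 0 0 0'; python3 - <<'E'
from h import *
T=pose(); print((T[:3,3]-[.5482,.0273,.0534])@T[:3,:3]*1000, np.array(state()['ft_force'])@T[:3,:3], state()['gripper_width'])
im,d,T=shot('scene','s4.png'); P=cloud('scene',d)
cv2.imwrite('pics/s4c.png',cv2.resize(im[160:300,250:430,::-1],None,fx=4,fy=4))
E
```

```text
t: 12.6
tcp_pos: [0.5836, 0.0234, 0.0533]
tool_rot: [0.999, -0.054, -0.003, -0.0]
ft_force: [-14.2, 1.7, 10.4]
gripper_width: 0.0228
finger_force: 62.4
[35.6157  0.0131 -0.1351] [-14.3227  -0.131  -10.3393] 0.022778297259227098
```

View pics/s4c.png

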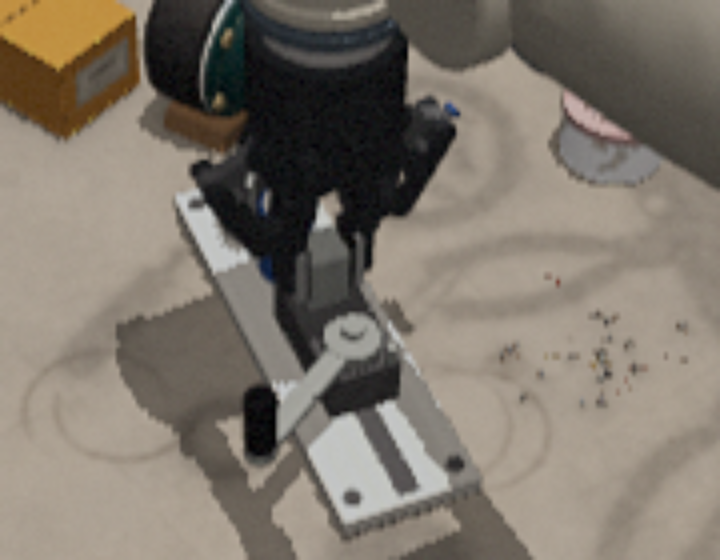

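The carriage has moved with the gripper and the can (265,230) is ahead of the pad. Pushing on in smaller steps.

```bash
cat > p.py <<'E'
from h import *
T=pose(); print('travel',(T[:3,3]-[.5482,.0273,.0534])@T[:3,:3]*1000,'F',np.array(state()['ft_force'])@T[:3,:3])
E
python3 -m pendant '0.15 2 0 0 0 0 0;0.15 2 0 0 0 0 0;0.15 2 0 0 0 0 0;0.15 2 0 0 0 0 0;0.15 0 0 0 0 0 0'; python3 p.py;python3 -m pendant '0.15 2 0 0 0 0 0;0.15 2 0 0 0 0 0;0.15 0 0 0 0 0 0'; python3 p.py;python3 -m pendant '0.15 2 0 0 0 0 0;0.15 0 0 0 0 0 0'; python3 p.py
```

```text
t: 13.15
tcp_pos: [0.5918, 0.0225, 0.0533]
tool_rot: [0.999, -0.054, -0.003, -0.0]
ft_force: [-12.5, 2.3, 8.5]
gripper_width: 0.023
finger_force: 62.4
travel [43.8688 -0.0009 -0.1823] F [-12.7235  -0.8941  -8.4219]
t: 13.45
tcp_pos: [0.5957, 0.0221, 0.0533]
tool_rot: [0.999, -0.054, -0.003, -0.0]
ft_force: [-12.7, 3.0, 8.5]
gripper_width: 0.0229
finger_force: 62.4
travel [47.813  -0.0271 -0.2018] F [-12.9821  -1.6495  -8.4628]
t: 13.65
tcp_pos: [0.5977, 0.0219, 0.0533]
tool_rot: [0.999, -0.054, -0.003, -0.0]
ft_force: [-13.3, 1.5, 7.5]
gripper_width: 0.0233
finger_force: 62.4
travel [49.7923 -0.0097 -0.1856] F [-13.3924  -0.0688  -7.4284]
```

```bash
python3 -m pendant '0.15 1.5 0 0 0 0 0;0.15 0 0 0 0 0 0' >/dev/null; python3 p.py;python3 -m pendant '0.15 1.5 0 0 0 0 0;0.15 0 0 0 0 0 0' >/dev/null; python3 p.py;python3 -m pendant '0.15 1 0 0 0 0 0;0.15 0 0 0 0 0 0' >/dev/null; python3 p.py;python3 -m pendant '0.15 1 0 0 0 0 0;0.15 0 0 0 0 0 0' >/dev/null; python3 p.py
```

```text
travel [51.1997  0.0017 -0.2101] F [-13.9389  -0.4172  -8.8332]
travel [52.3957  0.0078 -0.2587] F [-14.8695   0.8951  -8.9053]
travel [53.0627 -0.0132 -0.3206] F [-16.5773  -0.3368 -10.0972]
travel [53.7739 -0.0101 -0.3431] F [-18.1733  -0.3415 -10.2668]
```

```bash
python3 - <<'E'
from h import *
for c in ['top','scene']:
    im,d,T=shot(c,c+'5.png'); P=cloud(c,d);k=(d>0)&(im[...,2]>1.6*im[...,0].astype(float))&(np.hypot(P[...,0]-.65,P[...,1]-.015)<.06)
    q=P[k][:,:2]-[.6018,.0223]; print(c,k.sum(), (q@[.9941,-.1084]).min() if k.any() else '',(q@[.9941,-.1084]).max() if k.any() else '')
cv2.imwrite('pics/t5c.png',cv2.resize(cv2.imread('pics/top5.png')[150:310,250:410],None,fx=3.7,fy=3.7))
E
```

```text
top 0  
scene 45 -0.01075773393430259 0.10862352013991174
```

View pics/t5c.png

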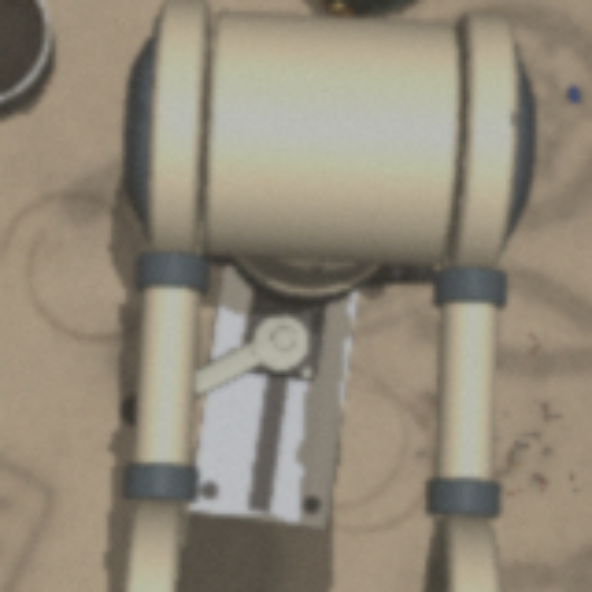

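The arm hides the can from above; the force rise (13→18 N over ~2 mm) shows the pad bearing with about 2 mm squeeze. I'll ease back slightly to leave margin for the 3.4 mm cam stroke.

```bash
python3 -m pendant '0.15 -2 0 0 0 0 0;0.15 0 0 0 0 0 0' >/dev/null; python3 p.py;python3 -m pendant '0.15 -1.5 0 0 0 0 0;0.15 0 0 0 0 0 0' >/dev/null; python3 p.py;python3 -m pendant '0.15 -1 0 0 0 0 0;0.15 0 0 0 0 0 0' >/dev/null; python3 p.py
```

```text
travel [53.7763 -0.0276 -0.1009] F [-6.9385 -1.7811 -5.8727]
travel [53.7792  0.0002  0.0694] F [-1.3647 -1.166  -3.2575]
travel [53.7706 -0.0243  0.2009] F [ 4.8005 -2.6074 -1.5882]
```

```bash
for i in 1; do python3 -m pendant '0.15 -0.6 0 0 0 0 0;0.15 0 0 0 0 0 0' >/dev/null; python3 p.py; python3 -m pendant '0.15 -0.4 0 0 0 0 0;0.15 0 0 0 0 0 0' >/dev/null; python3 p.py; python3 -m pendant '0.15 -0.4 0 0 0 0 0;0.15 0 0 0 0 0 0' >/dev/null; python3 p.py; done
```

```text
travel [53.758  -0.0042  0.2828] F [ 7.9604 -2.8499  1.3335]
travel [53.6351 -0.0177  0.3184] F [ 8.5214 -2.0222  0.6011]
travel [53.3694 -0.0171  0.3058] F [ 9.4481 -2.236   2.6728]
```

```bash
python3 -m pendant '0.15 -0.5 0 0 0 0 0;0.15 0 0 0 0 0 0' >/dev/null; python3 p.py; python3 -m pendant '0.15 -0.4 0 0 0 0 0;0.15 0 0 0 0 0 0' >/dev/null; python3 p.py
```

```text
travel [53.0148 -0.0283  0.3136] F [10.0381 -1.8956  1.951 ]
travel [52.75    0.0063  0.3204] F [10.2025 -2.1724  1.9344]
```

```bash
python3 -m pendant '0.15 2 0 0 0 0 0;0.15 0 0 0 0 0 0' >/dev/null; python3 p.py; python3 -m pendant '0.5 0 0 0 0 0 0;0.5 0 0 0 0 0 0;0.5 0 0 0 0 0 0;0.5 0 0 -20 0 0 0;0.5 0 0 -35 0 0 0;0.5 0 0 -25 0 0 0;0 -25 -30 0 0 0 0;0 -30 -38 0 0 0 0;0 -10 -12 0 0 0 0;0 0 0 0 0 0 -0.14;0 0 0 0 0 0 -0.14;0 0 0 0 0 0 0;0 0 0 0 0 0 0' 30; python3 - <<'E'
from h import *
u=np.array([.9941,-.1084]);v=np.array([.1084,.9941])
t0=np.array([.5482,.0273])+.05275*u
print(state()['t'],'rel grip jig',(pose()[:2,3]-t0)@np.c_[u,v]*1000, pose()[2,3], state()['joint_positions'])
im,d,T=shot('wrist','w6.png');P=cloud('wrist',d,T);q=(P[...,:2]-t0)
a=q@u;b=q@v;Z=P[...,2]
for n,k in [('grip',(d>0)&(Z>.077)&(Z<.086)&(abs(a)<.03)&(abs(b)<.03)),('handle',(d>0)&(Z>.09)&(Z<.1)&(abs(a+.091)<.025)&(abs(b-.07)<.025)),('can',(d>0)&(Z>.06)&(Z<.07)&(abs(a-.045)<.03)&(abs(b)<.03))]:
    if k.any(): print(n,k.sum(),a[k].min(),a[k].max(),b[k].min(),b[k].max())
E
```

```text
travel [52.6906 -0.0073  0.0938] F [ 2.0763 -2.4736 -3.0156]
t: 17.65
tcp_pos: [0.5442, 0.1078, 0.1328]
tool_rot: [0.997, 0.083, -0.0, 0.0]
ft_force: [-0.2, -0.0, 0.4]
gripper_width: 0.0001
finger_force: 0.0
17.65 rel grip jig [-65.4353  79.5603] 0.1327734311898225 [ 0.1343 -0.0274  1.5257 -0.0003  1.6436  1.5383]
grip 2239 -0.011881285981094582 0.012237526257436245 -0.013479125991412 0.01102119690836722
can 3017 0.03254258006777632 0.06246259807202708 -0.017087585289892477 0.013374977953500136
```

View pics/w6.png

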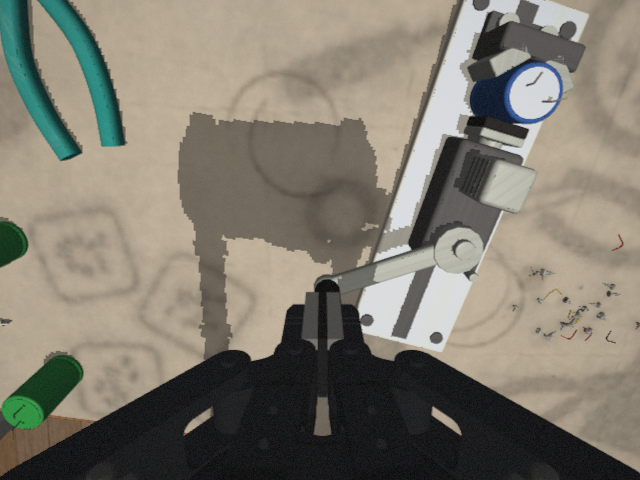

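The can (532,92) is upright against the V with the pad bearing; lever handle shows at (327,283), just behind the fingertips as planned.

```bash
python3 - <<'E'
from h import *
T=pose()
for z in (.096,.09): print((np.linalg.inv(T)@np.r_[px2w('wrist',(327,283),z,T=T),1])*1000)
K,C=cam2world('wrist',T)
h=T@np.array([-.028,0,0,1]);
for ty in (-.005,0,.005): 
    h=T@np.array([-.0245,ty,.037,1]); c=np.linalg.inv(C)@h; print(ty,(K@c[:3]/c[2])[:2])
print(np.linalg.inv(T)@C[:,3])
E
```

```text
[  -5.015     3.7187   36.764  1000.    ]
[  -7.7445    3.8025   42.7651 1000.    ]
-0.005 [310.2267 316.9778]
0 [319.7849 316.9649]
0.005 [329.3431 316.9519]
[ 0.0766  0.0012 -0.1426  1.    ]
```

```bash
python3 -m pendant '0 0 0 30 0 0 0;0 0 0 26 0 0 0;0 0 0 10 0 0 0;0 0 0 0 0 0 0;0 0 0 0 0 0 0'; python3 -m pendant '0 -6.6 0.3 0 0 0 -0.08;0 -6.6 0.3 0 0 0 -0.08;0 -6.6 0.3 0 0 0 -0.08;0 -6.6 0.3 0 0 0 -0.08;0 0 0 0 0 0 0'; python3 -c "
from h import *
u=np.array([.9941,-.1084]);v=np.array([.1084,.9941])
pv=np.array([.5482,.0273])+(.05275-.042)*u
q=(pose()[:2,3]-pv)@np.c_[u,v]*1000; print('radius',np.hypot(*q),'phi',np.degrees(np.arctan2(q[1],q[0])),np.array(state()['ft_force'])@pose()[:3,:3])"
```

```text
t: 18.2
tcp_pos: [0.5447, 0.108, 0.068]
tool_rot: [0.996, 0.085, 0.001, -0.0]
ft_force: [0.8, 1.0, -0.2]
gripper_width: 0.0003
finger_force: 0.0
t: 18.7
tcp_pos: [0.5204, 0.0994, 0.0692]
tool_rot: [0.97, 0.243, 0.002, 0.0]
ft_force: [1.7, 0.7, 0.7]
gripper_width: 0.0002
finger_force: 0.9
radius 82.80189802556515 phi 123.93265193477983 [ 1.8076  0.1838 -0.7231]
```

```bash
cat > a.py <<'E'
from h import *
u=np.array([.9941,-.1084]);v=np.array([.1084,.9941])
pv=np.array([.5482,.0273])+(.05275-.042)*u
q=(pose()[:2,3]-pv)@np.c_[u,v]*1000; print('radius',np.hypot(*q),'phi',np.degrees(np.arctan2(q[1],q[0]))%360,'z',pose()[2,3],np.array(state()['ft_force'])@pose()[:3,:3],'Mz',state()['moment'])
E
python3 -m pendant '0 -6.6 0.3 0 0 0 -0.08;0 -6.6 0.3 0 0 0 -0.08;0 -6.6 0.3 0 0 0 -0.08;0 -6.6 0.3 0 0 0 -0.08;0 0 0 0 0 0 0'>/dev/null; python3 a.py; python3 -m pendant '0 -6.6 0.3 0 0 0 -0.08;0 -6.6 0.3 0 0 0 -0.08;0 -6.6 0.3 0 0 0 -0.08;0 -6.6 0.3 0 0 0 -0.08;0 0 0 0 0 0 0'>/dev/null; python3 a.py
```

```text
radius 82.6411396220905 phi 141.81606461444136 z 0.06910189794372684 [ 4.6705 -0.0122 -2.2203] Mz [ 0.6144 -0.3277 -0.0188]
radius 82.48239975442155 phi 160.17824396608646 z 0.06892200676660484 [ 5.7185 -1.9034 -4.5015] Mz [ 0.789  -0.0836 -0.0017]
```

```bash
python3 -m pendant '0 -6.6 0.3 0 0 0 -0.08;0 -6.6 0.3 0 0 0 -0.08;0 -6.6 0.3 0 0 0 -0.08;0 -6.6 0.3 0 0 0 -0.08;0 0 0 0 0 0 0'>/dev/null; python3 a.py; python3 -m pendant '0 -6.6 0.3 0 0 0 -0.08;0 -6.6 0.3 0 0 0 -0.08;0 -6.6 0.3 0 0 0 -0.08;0 -6.6 0.3 0 0 0 -0.08;0 0 0 0 0 0 0'>/dev/null; python3 a.py;  python3 -m pendant '0 -6.6 0.3 0 0 0 -0.08;0 -6.6 0.3 0 0 0 -0.08;0 0 0 0 0 0 0;0 0 0 0 0 0 0'>/dev/null; python3 a.py
```

```text
radius 82.11188267509215 phi 179.1502157471461 z 0.06825947967172127 [ 2.7496 -0.415  -2.7116] Mz [ 0.4437 -0.1151 -0.0218]
radius 82.74753402549439 phi 198.07471714525246 z 0.0669110244687711 [-0.4107  0.378   0.4209] Mz [-0.0077  0.0092  0.053 ]
radius 82.63613074782742 phi 206.56677581039602 z 0.06681675385839529 [ 0.5479 -0.0815 -0.231 ] Mz [ 0.0531  0.0147 -0.0099]
```

Force dropped to nil past φ≈195°: it snapped. Retreat, rise and verify.

```bash
python3 -m pendant '0 4 0 0 0 0 0;0 0 0 -30 0 0 0;0 0 0 -40 0 0 0;0 0 0 -45 0 0 0;0 -30 0 -20 0 0 0;0 -40 0 0 0 0 0;0 -40 0 0 0 0 0;0 -40 0 0 0 0 0;0 -40 0 0 0 0 0;0 0 0 0 0 0 0;0 0 0 0 0 0 0'; python3 - <<'E'
from h import *
u=np.array([.9941,-.1084]);v=np.array([.1084,.9941]);o=np.array([.6018,.0223])
t0=np.array([.5482,.0273])+.05275*u
for c in ('top','scene'):
    im,d,T=shot(c,c+'7.png');P=cloud(c,d,T);q=P[...,:2]-t0;a=q@u;b=q@v;Z=P[...,2];ok=d>0
    for n,k in [('grip',ok&(Z>.077)&(Z<.086)&(abs(a)<.03)&(abs(b)<.03)),('handle',ok&(Z>.088)&(Z<.102)&(a<-.05)&(a>-.15)&(abs(b)<.1)),('can',ok&(Z>.062)&(Z<.07)&(abs(a-.045)<.03)&(abs(b)<.03))]:
        if k.any(): print(c,n,k.sum(),a[k].min(),a[k].max(),b[k].min(),b[k].max())
A=cv2.imread('pics/top7.png')[140:320,250:410];B=cv2.imread('pics/scene7.png')[160:340,250:410]
cv2.imwrite('pics/c7.png',cv2.resize(np.hstack([A,B]),None,fx=2.5,fy=2.5))
E
```

```text
t: 22.2
tcp_pos: [0.5469, -0.1769, 0.2013]
tool_rot: [0.57, 0.821, 0.0, -0.001]
ft_force: [-1.4, -0.4, -0.2]
gripper_width: -0.0004
finger_force: 0.0
top grip 151 -0.011118720244937515 0.01291188072449959 -0.01238504528179323 0.01164041457308665
top handle 55 -0.09756319066714449 -0.08361303137574452 -0.07612397602794062 -0.0623436422572701
top can 179 0.033905507820022086 0.06240563904023405 -0.015520298131209673 0.014126391165907288
scene grip 109 -0.013695801816989659 0.011842702787851853 -0.00881268911404632 0.014607426426016704
scene handle 55 -0.09917012661891103 -0.08303989082983393 -0.07291081420707429 -0.059445309632298445
scene can 118 0.031685750183894426 0.06132576475413479 -0.011792424217723052 0.016419816224082603
```

View pics/c7.png

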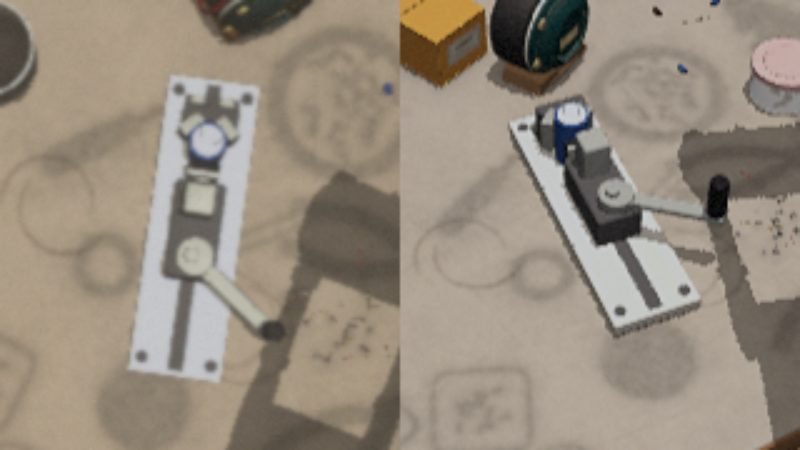

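The lever is shut, with its handle at (272,330) and about 234°. The can (207,140) stands upright in the V with the pad against it, and the carriage hasn't moved.

```bash
python3 -c "
from h import *
print(r.close_job())"
```

```text
the job is handed in; nothing more can be done
None
```

The job is handed in: the thick blue can stands upright in the V-stop, held by the pad with the cam lever snapped shut. By my estimate the pad force peaked around 10 N, well under the 18 N that would crush the can, and I never touched the other capacitor, the cup or the tub.

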